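# Load the coupling pins and hold the sled on its stops

## Robot

A 6-joint arm with a two-finger parallel gripper is mounted at the origin on the work surface. World frame = base frame: x ahead of the robot, y to its left, z up, the work surface at z = 0. Lengths are in m, angles in rad, forces in N, time in s.
With the tool pointing down it reaches from about 0.275 to 0.725 m from the base axis. Payload 5.6 kg.
Tool frame: the origin (TCP) lies on the centre line of the jaws, within the pads' length; the fingertips stand 8 mm ahead of it and the grasp point (between the pads) lies 11 mm behind it; y points along the fingers, x is the direction in which the jaws open and shut, and the axes are right-handed (so a half turn about y gives the same grasp; the last joint's range is limited). The gripper opens to 85 mm and grips with 20 to 120 N. Pads are 22 mm wide; open, the fingers measure 114 mm over their backs; the gripper's body (76 mm by 85 mm) begins 54 mm behind the grasp point. The pads swing forward as they close: fully open they stand 13 mm farther back than shut.
Start: joints at [1.528, 0.255, 0.108, 0, -1.424, -0.285], TCP at [0.177, 0.521, 0.239] pointing down, gripper open.
Joint ranges: [-2.95, 2.95], [-1.21, 1.97], [-1.09, 1.5], [-2.87, 1.71], [-2.94, -0.07], [-3.05, 3.05]. Speed limits (rad/s): [2.57, 2.57, 3.14, 3.14, 3.14, 3.14].

## Interface

Orientations are given as a rotation vector (axis times angle).
In Python, from bench import manip gives the robot as it stands.
- The arm moves only by the tool apply_moves, never from a script. Its argument "motion" is one flat list of numbers, 6 for each row, row after row: the shift along the world's x, y, z in cm, then the turn, a rotation vector about the world's x, y, z in degrees. A call has 1 to 20 rows; each row shifts and turns the commanded pose from where the row before left it; what a row does not reach is not made up. A row lasts 1/8 s, in which the tool goes at most 62.5 mm and 10.7 degrees, less where a joint would pass 70% of its speed; a pose out of reach is approached as far as the arm can. A call with a gripper value outside its range is refused whole. "claw" is the finger opening in cm, from 0 to 8.54, set as the call begins (left out, the last holds). The fingers move at their own pace and stop on an object; "grip_force" is the grip in N (left out, the last holds). Time passes only in rows, so rows that do not move let the fingers close. It gives the time, the measured TCP pose, the force and the opening at its end, in the units of the state.
- manip.sense(): the state, without advancing time (a new reading comes with each control period).
- manip.camera(name): name is "side" or "top"; returns the picture (400x640x3 uint8, blue, green, red); there is no depth.
- manip.camera_model(name): a dict with "fx", "fy", "cx", "cy" (pixels), "camera_from_world" (4x4, takes a point from world to camera coordinates). Camera axes: x right, y down, z forward; pixel columns grow to the right and rows downward; lengths in m; the calibration is good to about 2 mm. A picture is of the moment at which its call begins. camera_model takes no time and is no camera call.
- manip.hand_in(): hands the job in, once; it reports no verdict.
Trained networks look in the newest picture that a camera, given by its name, has taken for a name from the list of things; names that differ only in an ending like _2 or _b are one class to them, and where a whole thing is asked for, a point or a joint stands for the part that bears it (a point fixed in the world has none). Each returns a list of dicts, best first, with "score" (0 to 1); they miss things now and then, are a little off and sometimes report something else, mostly with a low value. They report only what shows in the picture. A call takes as long as a camera call. They do not tell look-alikes from the thing itself.
- manip.regions_of(camera, name): "pixels" (400x640 bool, what is visible of it).
- manip.place_of(camera, name): "position" ([x, y, z] in m, in the coordinates of the camera as it stood for that picture, good to about 4 mm: a listed point, or the origin of a listed thing).
The state is a dict: "t": time; "joint_pos": joint angles; "qvel": joint speeds; "joint_torque": joint torques, N m; "position": TCP position; "eef_rot": TCP orientation; "ft_force": force on the tool from outside, world axes, zero at the start; "moment": the same for the moment, N m; "grip_width": finger opening in m.
Only numpy, scipy, OpenCV 4.12 (cv2) and the standard library are available. Lean on these libraries where they do the work, as an engineer would, in place of code of your own. Each camera call takes 0.05 s, during which the arm holds its last target.

## Task

Move the three coupling pins from the wooden rack into the white sled, one after another and each fully home: first the red pin into the one-dot hole, then the yellow pin into the two-dot hole, then the blue pin into the three-dot hole. Then push the loaded sled along its guide against the sprung plunger until it bears on both yellow stop posts, firmly but without ramming it, and finish while still pushing it there with the gripper (do not let go or back off). Leave the other things on the bench where they are.

Things in the scene. Friction and masses are not known exactly. Their poses are not given: they have to be found in the camera images.
- red_bush (a point): red coupling pin, loose, about 80 g, upright: a steel shank 16 mm in diameter and 28 mm long with a rounded foot, under a red bush 24 mm in diameter and 44 mm tall that is gripped. This point is the middle of the bush: 22 mm above its underside, 50 mm above the foot of the shank, 22 mm below the top. Its z axis points up along the pin. It starts in a wooden rack; seated, in rack or sled, the underside of the bush rests on the top face.
- yellow_bush (a point): yellow coupling pin, loose, about 80 g, upright: a steel shank 16 mm in diameter and 28 mm long with a rounded foot, under a yellow bush 24 mm in diameter and 44 mm tall that is gripped. This point is the middle of the bush: 22 mm above its underside, 50 mm above the foot of the shank, 22 mm below the top. Its z axis points up along the pin. It starts in a wooden rack; seated, in rack or sled, the underside of the bush rests on the top face.
- blue_bush (a point): blue coupling pin, loose, about 80 g, upright: a steel shank 16 mm in diameter and 28 mm long with a rounded foot, under a blue bush 24 mm in diameter and 44 mm tall that is gripped. This point is the middle of the bush: 22 mm above its underside, 50 mm above the foot of the shank, 22 mm below the top. Its z axis points up along the pin. It starts in a wooden rack; seated, in rack or sled, the underside of the bush rests on the top face.
- red_pin: the same red pin; origin at the foot of its shank
- yellow_pin: the same yellow pin; origin at the foot of its shank
- blue_pin: the same blue pin; origin at the foot of its shank
- rack: wooden pin rack, fixed, 180 x 50 mm and 40 mm tall; three 19 mm square holes in a row along its x axis, 60 mm apart, the middle one at the centre; the three pins stand in them in any order. Origin: centre of its underside.
- hole1 (a point): centre of the mouth of hole 1 in the top face of the sled, marked by 1 black dot on either side (nearest the plunger). Square hole, 19 x 19 mm, straight through the 40 mm sled. Axes as the sled: x along the push direction, towards the plunger; z up. A pin is fully home when the middle of its bush is 22 mm above this point.
- hole2 (a point): centre of the mouth of hole 2 in the top face of the sled, marked by 2 black dots on either side (the middle hole, 46 mm from each of the others). Square hole, 19 x 19 mm, straight through the 40 mm sled. Axes as the sled: x along the push direction, towards the plunger; z up. A pin is fully home when the middle of its bush is 22 mm above this point.
- hole3 (a point): centre of the mouth of hole 3 in the top face of the sled, marked by 3 black dots on either side (farthest from the plunger). Square hole, 19 x 19 mm, straight through the 40 mm sled. Axes as the sled: x along the push direction, towards the plunger; z up. A pin is fully home when the middle of its bush is 22 mm above this point.
- sled: white plastic sled, loose, about 550 g, 170 mm long (its x axis), 60 mm wide, 40 mm tall, lying on the fixture's base plate between two low guide rails that leave it 1.5 mm of play on each side and rise 14 mm above the plate. Origin: centre of its underside; x points towards the plunger. It slides with friction of a few newtons and stays where it is left, unless the plunger pushes it back.
- sled_rear (a point): centre of the sled's rear end face (orange strike patch, the end away from the plunger; face 60 mm wide, 40 mm tall), 20 mm above the sled's underside; x axis: the push direction. The place to push.
- fixture: fixed fixture: dark steel base plate 350 x 120 mm, 12 mm thick (reaching from x = -185 to 165 mm in its own frame), with guide rails, and a blue plunger housing at its +x end. Origin: underside, on the guide's centre line; x is the push direction, z up.
- stops: the two yellow stop posts, fixed to the fixture on either side of the plunger, tops 46 mm above the table; the hard stop for the sled's front face. Origin: on the fixture's centre line at its own origin, 12 mm above it.
- stop_face (a point): point on the centre line in the plane of the stop posts' faces, 32 mm above the table; x axis: the push direction. With the sled on the stops its front face lies in this plane, and its rear face 170 mm behind it.
- plunger (a joint): travel of the brass sprung plunger, m: 0 fully out (its tip 20 mm in front of the stop faces, 32 mm above the table), 0.020 when the sled bears on the stop posts. Spring force on the sled about 3 N at 0, growing 0.4 N per mm to about 11 N at the stops; beyond that the push rises steeply (a total push of about 25 N is plenty). Let go, it pushes the sled back out.
- wrench_mid (a point): steel wrench, 170 mm long, lying flat; a bystander, to be left alone (this point: its middle height)
- screwdriver_mid (a point): screwdriver with orange handle, 200 mm long, lying flat; a bystander, to be left alone (this point: its middle height)
- hub_mid (a point): steel coupling hub, flange 96 mm in diameter, 42 mm tall; a bystander, to be left alone (this point: its middle height)
- jar_mid (a point): amber jar with black cap, 64 mm in diameter, 75 mm tall; a bystander, to be left alone (this point: its middle height)
- spray_can_mid (a point): green spray can, 54 mm in diameter, 170 mm tall; a bystander, to be left alone (this point: its middle height)
- bearing_mid (a point): steel bearing ring, 62 mm in diameter, 16 mm thick, lying flat; a bystander, to be left alone (this point: its middle height)
Things that resemble listed ones, but are neither listed nor needed, are in the scene too. What is meant by the yellow_pin is not turquoise, and is the smaller of those in its own colour.

How it is judged:
On the way, in this order (a step that is already met when the one before it is completed fails the run):
1. the red pin stands fully home in hole 1 and is let go (horizontal distance between red_bush and hole1 below 0.005 m and z of red_bush in the frame of hole1 between 0.018 and 0.0255 m and angle between red_bush's own z axis and vertical below 0.12 rad and contact force between the fingers and red_pin below 0.5 N), for 0.2 s.
2. the yellow pin stands fully home in hole 2 and is let go (horizontal distance between yellow_bush and hole2 below 0.005 m and z of yellow_bush in the frame of hole2 between 0.018 and 0.0255 m and angle between yellow_bush's own z axis and vertical below 0.12 rad and contact force between the fingers and yellow_pin below 0.5 N), for 0.2 s.
3. the blue pin stands fully home in hole 3 and is let go (horizontal distance between blue_bush and hole3 below 0.005 m and z of blue_bush in the frame of hole3 between 0.018 and 0.0255 m and angle between blue_bush's own z axis and vertical below 0.12 rad and contact force between the fingers and blue_pin below 0.5 N), for 0.2 s.
4. the gripper presses the loaded sled against the plunger and onto the stop posts (value of joint plunger above 0.0185 m and contact force between sled and stops above 1 N and contact force between the fingers and sled above 5 N), for 0.3 s.
At the end, for the whole second after the job is handed in: Gripper presses sled (over 5 N); sled at rest, bears on the stop posts (over 1 N), plunger in over 18.5 of 20 mm; red, yellow, blue pins home in holes 1, 2, 3 (within 5 mm of centre, bush within 3.5 mm of the sled top, tilt under 0.12 rad), not touched by the gripper (all of step 1 and all of step 2 and all of step 3 and all of step 4 and linear speed of sled below 0.01 m/s); the arm keeps its last pose, push and grip.
It fails at once if a bystander is moved by more than 30 mm (distance of any of wrench_mid, screwdriver_mid, hub_mid, jar_mid, spray_can_mid, bearing_mid from where it was at the start of the episode above 0.03 m).
It fails at once if the sled is rammed into the stop posts (over 80 N) (contact force between sled and stops above 80 N).
It also fails if it takes over 72 s, if anything falls off the work surface, if the arm or the gripper's body presses on something with over 40 N, if the wrist force passes 120 N, or if a joint passes its speed limit or range.

## Working session

There is one attempt and no reset: what is moved stays moved. The work goes in short steps, Python scripts to look and compute and a tool call to move; the robot and the scene stay as the last step left them, time stands still between calls to the robot, and variables do not carry over. Pictures are saved under pics/ and viewed, and the job is handed in when it is done.

Besides the shell and the picture viewer there is one more tool, called after "Emit:" by a JSON object that holds its "fn" and its "kwargs". apply_moves: Moves the arm, as the interface text tells. Its arguments: {"type":"object","properties":{"motion":{"type":"array"},"claw":{"type":"number"},"grip_force":{"type":"number"}},"required":["motion"]}

```bash
ls; mkdir -p pics; python3 - <<'E'
from bench import manip
import cv2
print(manip.sense())
for c in("side","top"):
    cv2.imwrite(f"pics/{c}0.png",manip.camera(c)); print(c,manip.camera_model(c))
E
```

```text
pics
{'t': 0.0, 'joint_pos': array([ 1.52760318e+00,  2.55731921e-01,  1.06976678e-01, -4.78267829e-04,
       -1.42391931e+00, -2.84565501e-01]), 'qvel': array([-7.68934570e-04, -4.25097558e-05, -2.62829330e-04, -9.91546320e-04,
        1.64434149e-03, -9.41533425e-04]), 'joint_torque': array([-3.91909334e-04, -3.86628520e+01,  2.37940997e+01,  5.36517173e+00,
       -6.24869659e-03,  5.43050234e-06]), 'position': array([0.17686204, 0.520259  , 0.23839218]), 'eef_rot': array([-1.03750669,  1.445768  , -1.44787956]), 'ft_force': array([-0.23266048,  0.31280071,  0.01578908]), 'moment': array([-0.03534292, -0.00410393, -0.00746944]), 'grip_width': 0.08526689873076379}
side {'fx': 391.4755600576515, 'fy': 391.4755600576515, 'cx': 321.33275785703086, 'cy': 196.15087497817314, 'camera_from_world': array([[-0.99429052, -0.10640659, -0.00800024,  0.57478835],
       [-0.06819129,  0.69128246, -0.71935979,  0.12981853],
       [ 0.08207505, -0.71470708, -0.69459159,  1.08912746],
       [ 0.        ,  0.        ,  0.        ,  1.        ]])}
top {'fx': 368.2186444686933, 'fy': 368.2186444686933, 'cx': 322.3894126144872, 'cy': 201.89087531502182, 'camera_from_world': array([[-1.78244929e-03, -9.99998155e-01, -7.15817583e-04,
        -3.85235481e-02],
       [-9.97498643e-01,  1.82857520e-03, -7.06619623e-02,
         5.85052054e-01],
       [ 7.06631409e-02,  5.88075703e-04, -9.97500063e-01,
         1.20246922e+00],
       [ 0.00000000e+00,  0.00000000e+00,  0.00000000e+00,
         1.00000000e+00]])}
```

View pics/side0.png

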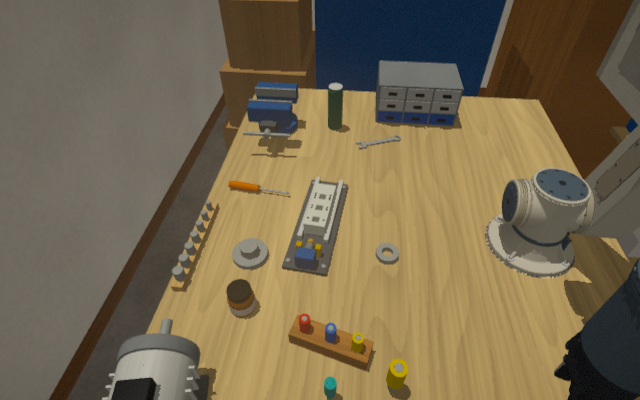

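View pics/top0.png

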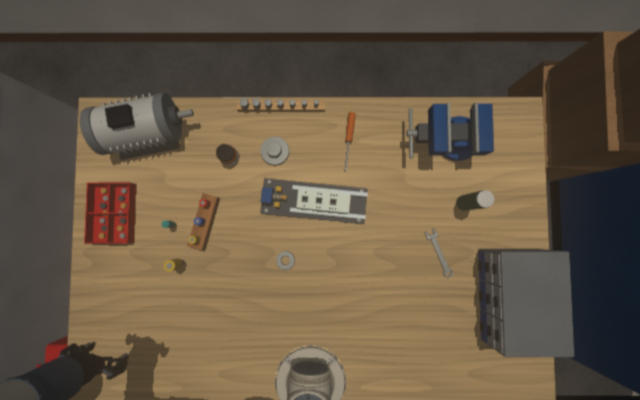

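```bash
cat > h.py <<'E'
from bench import manip
import numpy as np, cv2
from scipy.spatial.transform import Rotation as R
def w(c,p):
    T=np.linalg.inv(manip.camera_model(c)["camera_from_world"]); return (T@np.r_[p,1])[:3]
def pix(c,P):
    m=manip.camera_model(c); q=m["camera_from_world"]@np.r_[P,1]
    return np.array([m["fx"]*q[0]/q[2]+m["cx"],m["fy"]*q[1]/q[2]+m["cy"]])
def ray(c,uv,z):
    m=manip.camera_model(c);T=np.linalg.inv(m["camera_from_world"])
    d=T[:3,:3]@np.array([(uv[0]-m["cx"])/m["fx"],(uv[1]-m["cy"])/m["fy"],1]);o=T[:3,3]
    return o+d*(z-o[2])/d[2]
E
python3 - <<'E'
from h import *
np.set_printoptions(precision=4,suppress=True)
for n in ["red_bush","yellow_bush","blue_bush","hole1","hole2","hole3","sled_rear","stop_face","rack","sled","fixture"]:
  for c in("top","side"):
    for r in manip.place_of(c,n)[:4]:
        P=w(c,r["position"]); print(n,c,round(r["score"],2),P,pix(c,P).round())
print(R.from_rotvec(manip.sense()["eef_rot"]).as_matrix(),manip.sense()["t"])
E
```

```text
red_bush top 0.56 [0.5799 0.3364 0.0613] [205. 203.]
red_bush top 0.34 [ 0.7921 -0.1303  0.012 ] [349. 141.]
red_bush side 0.72 [0.581  0.3368 0.063 ] [303. 324.]
red_bush side 0.58 [0.462  0.3674 0.0604] [357. 343.]
red_bush side 0.2 [0.5214 0.3506 0.0619] [330. 333.]
yellow_bush top 0.74 [0.388  0.4329 0.0726] [172. 263.]
yellow_bush top 0.64 [0.4621 0.3687 0.0631] [194. 240.]
yellow_bush top 0.6 [0.5136 0.4591 0.049 ] [168. 224.]
yellow_bush side 0.97 [0.3857 0.4248 0.0764] [396. 371.]
yellow_bush side 0.63 [0.4647 0.3652 0.0616] [356. 342.]
yellow_bush side 0.62 [0.5109 0.4549 0.0504] [330. 386.]
yellow_bush side 0.25 [0.7444 0.273  0.0447] [239. 296.]
blue_bush top 0.49 [0.5174 0.3553 0.0584] [199. 222.]
blue_bush side 0.51 [0.5217 0.3504 0.0646] [330. 332.]
blue_bush side 0.18 [ 0.5853 -0.5191  0.085 ] [334. 107.]
hole1 top 0.81 [ 0.5803 -0.0697  0.0499] [332. 203.]
hole1 top 0.77 [ 0.5863 -0.0239  0.0537] [318. 201.]
hole1 top 0.55 [0.5976 0.019  0.0537] [304. 197.]
hole1 side 0.89 [ 0.588  -0.0309  0.0545] [319. 206.]
hole1 side 0.88 [0.5898 0.0196 0.0497] [316. 220.]
hole1 s
[... 860 characters left out ...]
.1281  0.0328] [349. 204.]
sled_rear top 0.37 [0.5969 0.0197 0.0508] [304. 198.]
sled_rear side 0.66 [ 0.5767 -0.1265  0.0325] [326. 190.]
sled_rear side 0.39 [0.7468 0.2724 0.0406] [238. 297.]
stop_face top 0.97 [0.6007 0.0972 0.0329] [281. 197.]
stop_face side 0.68 [0.6063 0.0976 0.0356] [307. 245.]
rack top 0.73 [0.5233 0.3505 0.0035] [206. 221.]
rack top 0.33 [0.7438 0.276  0.0408] [227. 154.]
sled side 0.83 [ 0.5854 -0.0432  0.0141] [320. 213.]
sled side 0.32 [0.5808 0.332  0.0128] [305. 333.]
fixture top 0.56 [ 0.5786 -0.0721  0.0513] [332. 203.]
fixture side 0.94 [ 0.5945 -0.0003 -0.0013] [316. 227.]
[[-0.3219 -0.      0.9468]
 [-0.9468 -0.     -0.3219]
 [ 0.     -1.      0.    ]] 1.2
```

```bash
python3 - <<'E'
import cv2,numpy as np
s=cv2.imread("pics/side0.png");t=cv2.imread("pics/top0.png")
a=cv2.resize(s[300:400,280:420],None,fx=5,fy=5,interpolation=cv2.INTER_CUBIC)
cv2.imwrite("pics/c1.png",a)
b=cv2.resize(t[170:230,255:375],None,fx=6.6,fy=6.6,interpolation=cv2.INTER_CUBIC)
cv2.imwrite("pics/c2.png",b)
b=cv2.resize(t[185:285,150:230],None,fx=6,fy=6,interpolation=cv2.INTER_CUBIC)
cv2.imwrite("pics/c3.png",b)
b=cv2.resize(s[175:275,280:355],None,fx=6,fy=6,interpolation=cv2.INTER_CUBIC)
cv2.imwrite("pics/c4.png",b)
E
```

```text
(no output)
```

View pics/c1.png

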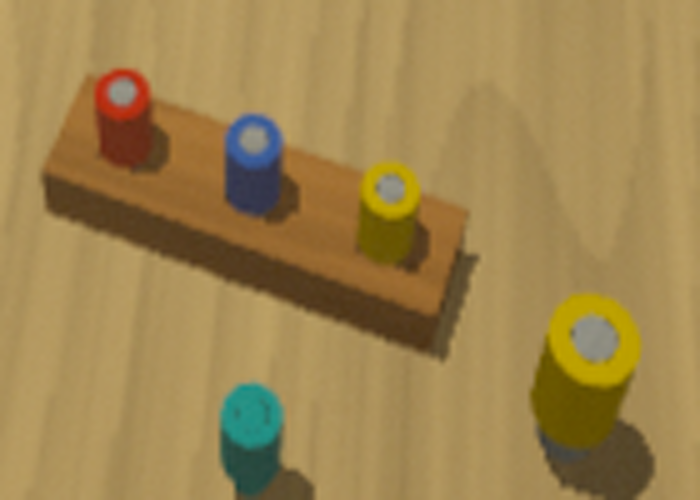

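View pics/c2.png

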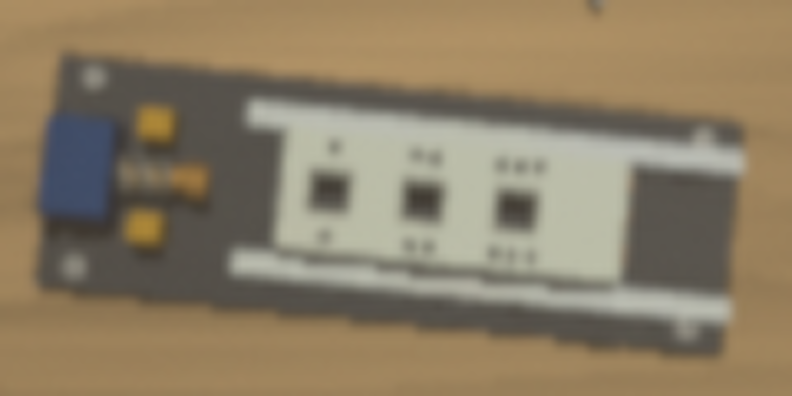

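View pics/c3.png

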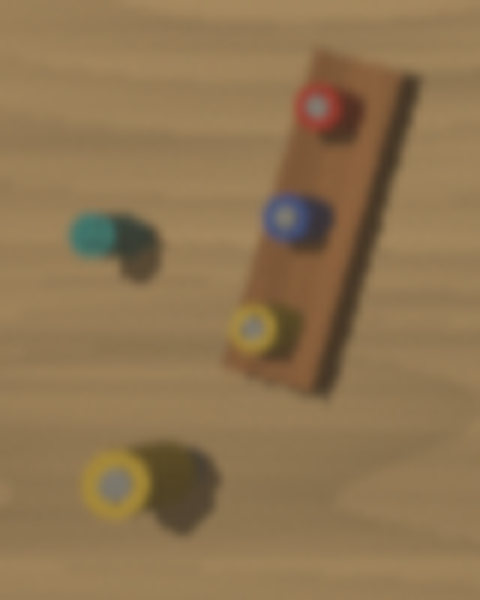

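View pics/c4.png

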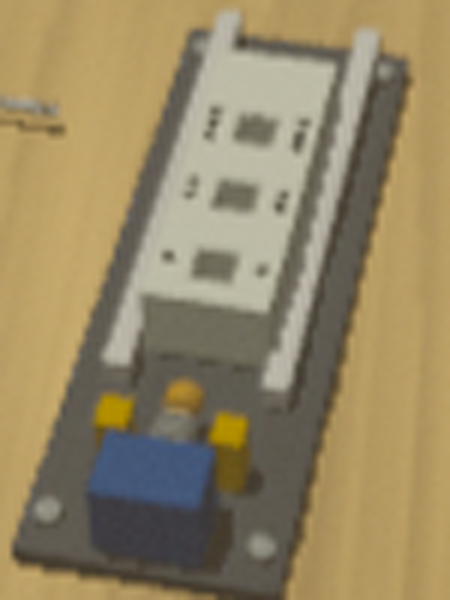

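```bash
python3 - <<'E'
from h import *
np.set_printoptions(precision=4,suppress=True)
def tp(x,y,s,o): return ((x+.5)/s-.5+o[0],(y+.5)/s-.5+o[1])
c3=dict(red=(317,106),blue=(286,217),yellow=(253,328));c1=dict(red=(123,92),blue=(254,138),yellow=(391,188))
for k in c3: print(k,ray("top",tp(*c3[k],6,(150,185)),.084),ray("side",tp(*c1[k],5,(280,300)),.084))
c2=[(328,190),(422,201),(516,210)];c4=[(213,265),(235,195),(256,129)]
for a,b in zip(c2,c4): print(ray("top",tp(*a,6.6,(255,170)),.052),ray("side",tp(*b,6,(280,175)),.052))
# sled corners top view
for n,p in dict(fl=(285,128),fr=(276,246),rl=(630,165),rr=(620,283)).items(): print(n,ray("top",tp(*p,6.6,(255,170)),.052))
for n,p in dict(p1=(156,122),p2=(145,228)).items(): print(n,ray("top",tp(*p,6.6,(255,170)),.046))
E
```

```text
red [0.5801 0.3383 0.084 ] [0.5785 0.3345 0.084 ]
blue [0.5219 0.3533 0.084 ] [0.5208 0.3498 0.084 ]
yellow [0.4641 0.3692 0.084 ] [0.4626 0.366  0.084 ]
[0.5943 0.0191 0.052 ] [0.5935 0.0159 0.052 ]
[ 0.5888 -0.0271  0.052 ] [ 0.5884 -0.0303  0.052 ]
[ 0.5843 -0.0732  0.052 ] [ 0.5831 -0.0764  0.052 ]
fl [0.6249 0.0402 0.052 ]
fr [0.5668 0.0445 0.052 ]
rl [ 0.6064 -0.1292  0.052 ]
rr [ 0.5484 -0.1239  0.052 ]
p1 [0.6287 0.1044 0.046 ]
p2 [0.5762 0.1095 0.046 ]
```

Candidates for the yellow pin in the top view are the rack one (192,240), the large one (169,266) and the turquoise one (166,224). The crop shows that the rack pin is yellow and the smaller of the two yellows, so that is the one meant. The rack order is red, blue, yellow. The pin-to-hole displacements from the two cameras agree within 1 mm.

Emit:
{"fn": "apply_moves", "kwargs": {"motion": [4.02,-1.84,0,0,0,-7.74,4.02,-1.84,0,0,0,-7.74,4.02,-1.84,0,0,0,-7.74,4.02,-1.84,0,0,0,-7.74,4.02,-1.84,0,0,0,-7.74,4.02,-1.84,0,0,0,-7.74,4.02,-1.84,0,0,0,-7.74,4.02,-1.84,-3,0,0,-7.74,4.02,-1.84,-3,0,0,-7.74,4.02,-1.84,-4,0,0,-7.74,0,0,0,0,0,0], "claw": 4.4, "grip_force": 40}}

```text
t: 2.58
position: [0.5793, 0.3336, 0.1338]
eef_rot: [-0.115, -2.154, 2.166]
ft_force: [0.5, 1.5, -0.1]
grip_width: 0.0439
```

```bash
cat >> h.py <<'E'
np.set_printoptions(precision=4,suppress=True)
def st():
    s=manip.sense(); M=R.from_rotvec(s["eef_rot"]).as_matrix()
    print(round(s["t"],2),"pos",s["position"],"jaw",np.degrees(np.arctan2(M[1,0],M[0,0])).round(2),"tilt",M[:,1],"F",s["ft_force"],"w",s["grip_width"],"q",s["joint_pos"])
def shot(tag,tc,sc,f=5):
    for c,(x0,y0,x1,y1) in (("top",tc),("side",sc)):
        im=manip.camera(c)[y0:y1,x0:x1]
        cv2.imwrite(f"pics/{tag}_{c}.png",cv2.resize(im,None,fx=f,fy=f,interpolation=cv2.INTER_CUBIC))
E
python3 - <<'E'
from h import *
st(); shot("a1",(150,170,270,270),(240,250,390,370))
E
```

```text
2.58 pos [0.5793 0.3336 0.1338] jaw 173.53 tilt [-0.0071 -0.0054 -1.    ] F [ 0.5151  1.5043 -0.1448] w 0.04387336180361753 q [ 0.755   0.5392  0.2691 -0.001  -1.3095 -0.8678]
```

View pics/a1_side.png

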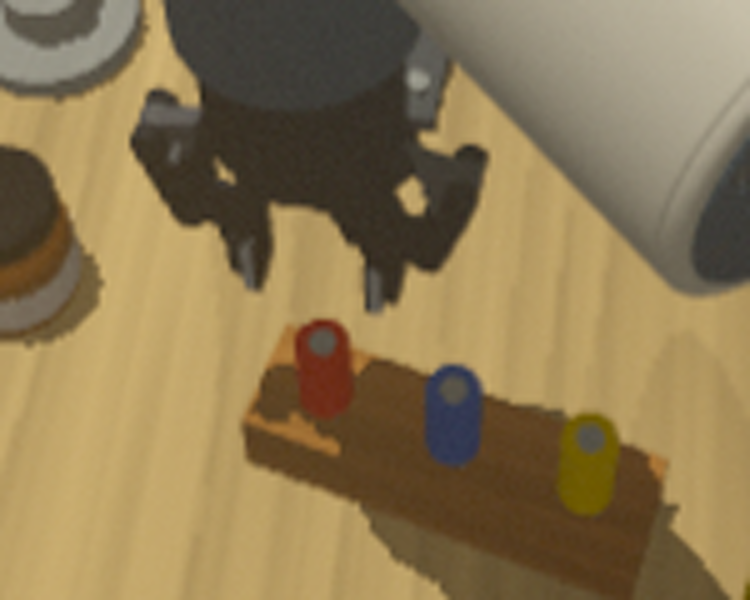

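View pics/a1_top.png

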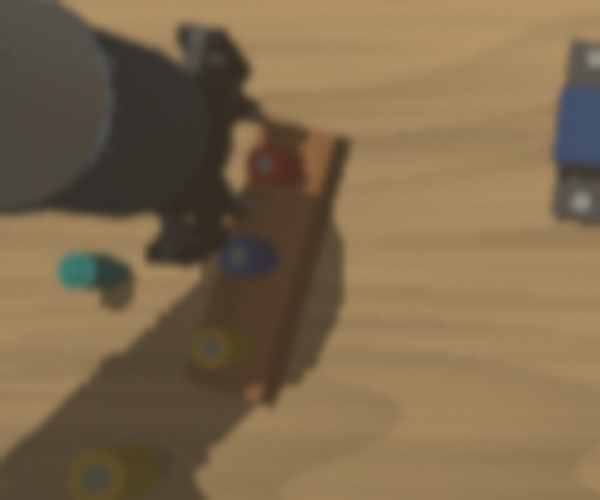

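Emit:
{"fn": "apply_moves", "kwargs": {"motion": [0,0,-1.5,0,0,0,0,0,-1.5,0,0,0,0,0,-1.5,0,0,0,0,0,0,0,0,0]}}

```text
t: 3.18
position: [0.5779, 0.3363, 0.0923]
eef_rot: [-0.114, -2.162, 2.167]
ft_force: [-0.2, -0.5, 0.8]
grip_width: 0.0438
```

```bash
python3 - <<'E'
from h import *
st(); shot("a2",(150,170,270,270),(240,250,390,370))
P=manip.sense()["position"]
for c,o in(("side",(240,250)),("top",(150,170))): print((pix(c,P-[0,0,.008])-o)*5)
E
```

```text
3.17 pos [0.5779 0.3363 0.0923] jaw 173.84 tilt [-0.0028 -0.0021 -1.    ] F [-0.2469 -0.4842  0.8176] w 0.043797378870018555 q [ 0.7598  0.5614  0.198  -0.0004 -1.2108 -0.8672]
[318.7886 341.9012]
[263.2369 162.5005]
```

View pics/a2_side.png

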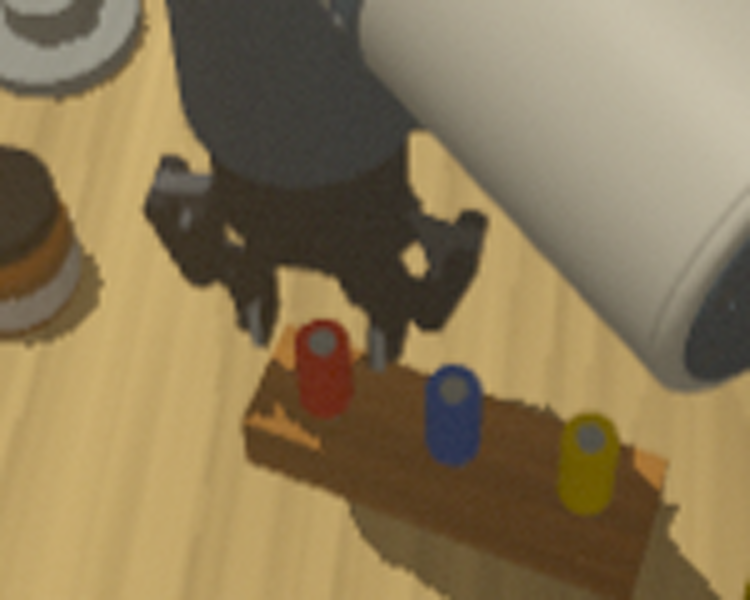

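Emit:
{"fn": "apply_moves", "kwargs": {"motion": [0,0,-1.2,0,0,0,0,0,-1.2,0,0,0,0,0,-1.2,0,0,0,0,0,0,0,0,0]}}

```text
t: 3.78
position: [0.5783, 0.3361, 0.0565]
eef_rot: [-0.115, -2.163, 2.167]
ft_force: [0.5, -0.3, 0.2]
grip_width: 0.0438
```

Emit:
{"fn": "apply_moves", "kwargs": {"motion": [0,0,0,0,0,0,0,0,0,0,0,0,0,0,0,0,0,0,0,0,0,0,0,0], "claw": 1.5}}

```text
t: 4.28
position: [0.5793, 0.3369, 0.0588]
eef_rot: [-0.118, -2.167, 2.166]
ft_force: [-0.3, 0.2, 1.4]
grip_width: 0.0231
```

```bash
python3 - <<'E'
from h import *
st(); shot("a3",(150,170,270,270),(240,250,390,370))
E
```

```text
4.28 pos [0.5793 0.3369 0.0588] jaw 173.83 tilt [ 0.0008  0.0006 -1.    ] F [-0.2583  0.1956  1.363 ] w 0.023120689696099022 q [ 0.7594  0.5868  0.1517  0.0001 -1.1348 -0.8672]
```

View pics/a3_side.png

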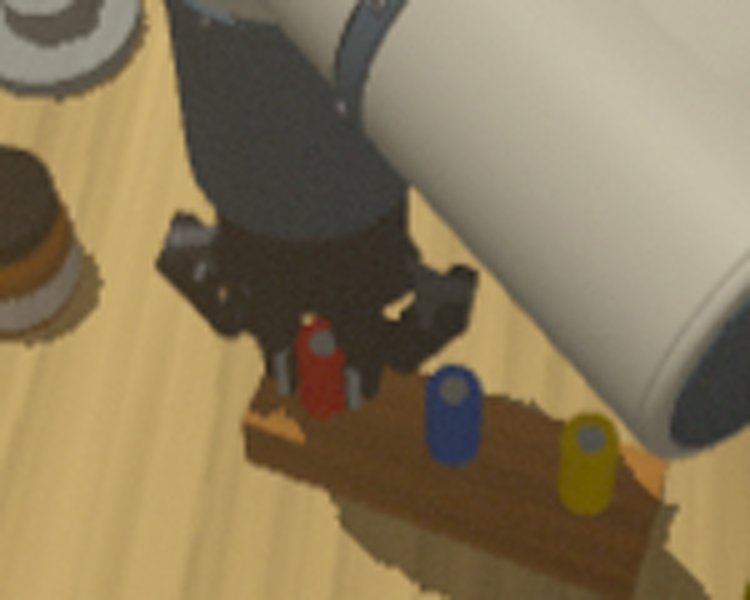

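Emit:
{"fn": "apply_moves", "kwargs": {"motion": [0,0,1.5,0,0,0,0,0,3,0,0,0,0,0,3.5,0,0,0,0.2,-3,0,0,0,0,0.2,-5,0,0,0,0,0.2,-5,0,0,0,0,0.2,-5,0,0,0,0,0.2,-5,0,0,0,0,0.2,-5,0,0,0,0,0.2,-3,0,0,0,0,0.06,-0.9,0,0,0,0,0,0,-1,0,0,0,0,0,0,0,0,0]}}

```text
t: 6.0
position: [0.5928, 0.0187, 0.127]
eef_rot: [-0.113, -2.165, 2.165]
ft_force: [-0.1, -0.0, -0.8]
grip_width: 0.0227
```

```bash
python3 - <<'E'
from h import *
st(); shot("a4",(255,150,375,250),(260,150,400,270))
E
```

```text
6.0 pos [0.5928 0.0187 0.127 ] jaw 173.86 tilt [-0.0025 -0.     -1.    ] F [-0.1108 -0.0497 -0.8444] w 0.022692250735038406 q [ 0.2944  0.3961  0.0195 -0.0007 -1.1966 -0.4012]
```

View pics/a4_side.png

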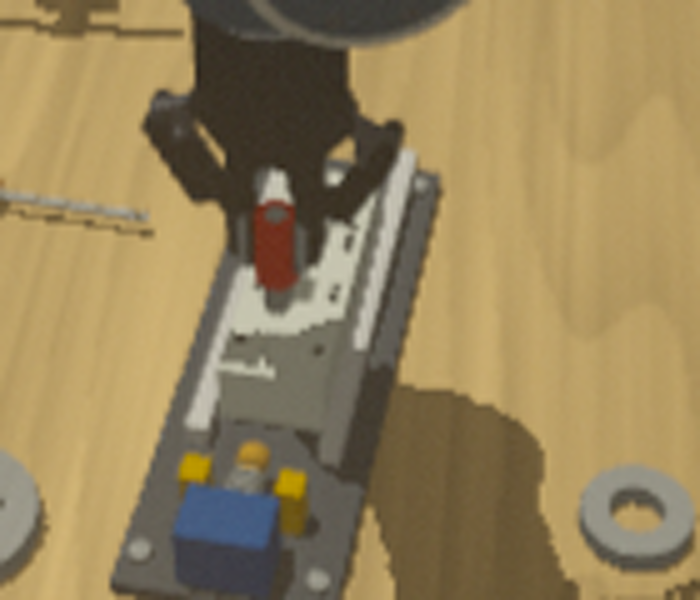

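View pics/a4_top.png

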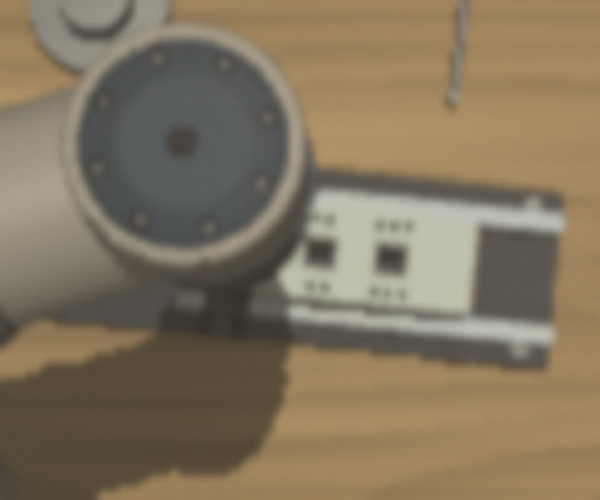

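Emit:
{"fn": "apply_moves", "kwargs": {"motion": [0.1,-0.05,-1.1,0,0,0,0,0,-1.1,0,0,0,0,0,0,0,0,0]}}

```text
t: 6.48
position: [0.5937, 0.0172, 0.1046]
eef_rot: [-0.114, -2.164, 2.165]
ft_force: [0.6, 0.3, 0.0]
grip_width: 0.023
```

```bash
python3 - <<'E'
from h import *
st(); shot("a5",(255,150,375,250),(280,180,360,250),9)
E
```

```text
6.47 pos [0.5937 0.0172 0.1046] jaw 173.82 tilt [-0.0031 -0.0005 -1.    ] F [0.6278 0.3362 0.0036] w 0.023032068409870956 q [ 0.2917  0.4148 -0.0122 -0.0004 -1.1469 -0.3994]
```

View pics/a5_side.png

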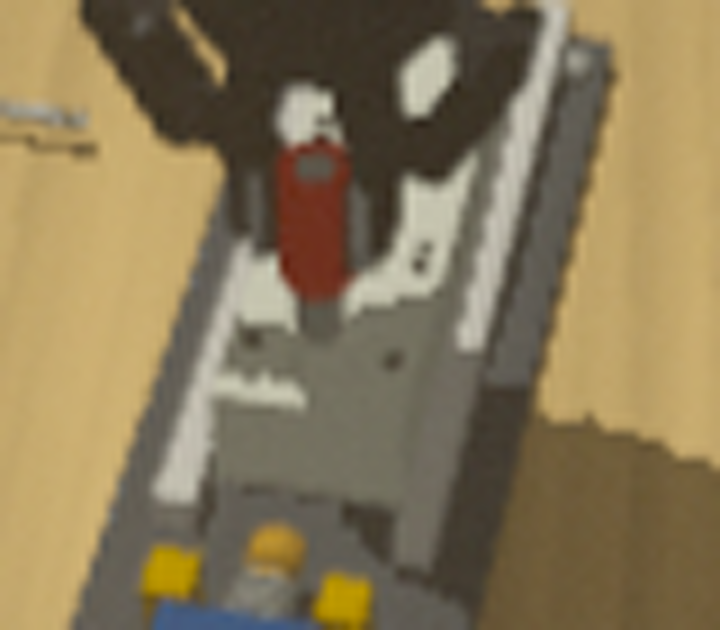

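Emit:
{"fn": "apply_moves", "kwargs": {"motion": [0,0.05,-0.7,0,0,0,0,0,-0.7,0,0,0,0,0,-0.7,0,0,0,0,0,0,0,0,0]}}

```text
t: 7.08
position: [0.5941, 0.0176, 0.0844]
eef_rot: [-0.115, -2.165, 2.165]
ft_force: [0.2, 0.6, 0.3]
grip_width: 0.0231
```

Emit:
{"fn": "apply_moves", "kwargs": {"motion": [0,0,-0.6,0,0,0,0,0,-0.6,0,0,0,0,0,-0.15,0,0,0,0,0,0,0,0,0]}}

```text
t: 7.58
position: [0.5947, 0.0177, 0.0717]
eef_rot: [-0.117, -2.166, 2.166]
ft_force: [1.1, 0.2, -1.0]
grip_width: 0.023
```

Emit:
{"fn": "apply_moves", "kwargs": {"motion": [0,0,0,0,0,0,0,0,0,0,0,0,0,0,0,0,0,0], "claw": 4.2}}

```text
t: 7.95
position: [0.5948, 0.0177, 0.072]
eef_rot: [-0.117, -2.166, 2.166]
ft_force: [-0.4, -0.5, 0.2]
grip_width: 0.0422
```

```bash
python3 - <<'E'
from h import *
st(); shot("a6",(255,150,375,250),(280,180,360,250),9)
E
```

```text
7.95 pos [0.5948 0.0177 0.072 ] jaw 173.82 tilt [ 0.0004  0.0001 -1.    ] F [-0.4193 -0.5065  0.2135] w 0.04216644359276033 q [ 0.2923  0.4427 -0.0587  0.     -1.069  -0.4002]
```

View pics/a6_side.png

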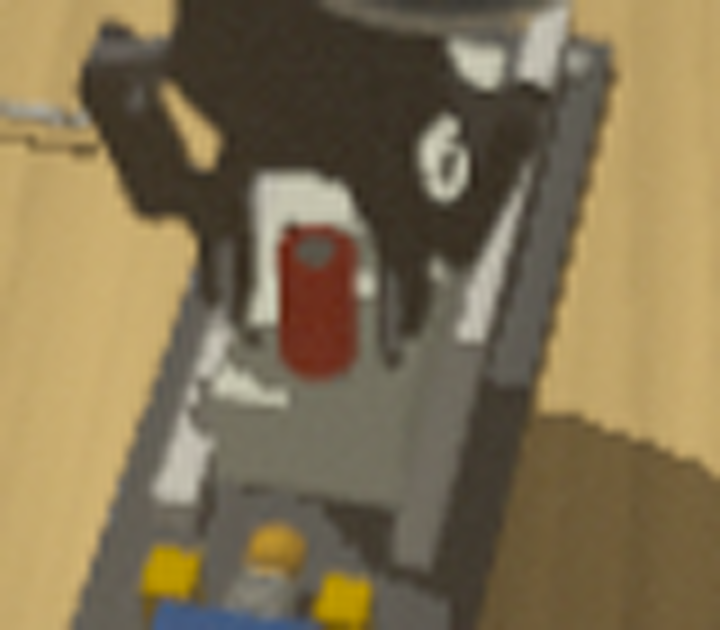

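Emit:
{"fn": "apply_moves", "kwargs": {"motion": [0,0,2.5,0,0,0,0,0,3.5,0,0,0,-0.9,2.5,0,0,0,0,-1.9,5.0,0,0,0,0,-1.9,5.0,0,0,0,0,-1.9,5.0,0,0,0,0,-1.9,5.0,0,0,0,0,-1.9,5.0,0,0,0,0,-1.9,5.0,0,0,0,0,-0.85,2.54,-1,0,0,0,0,0,-2,0,0,0,0,0,0,0,0,0], "claw": 4.4}}

```text
t: 9.55
position: [0.4621, 0.3676, 0.1003]
eef_rot: [-0.114, -2.162, 2.168]
ft_force: [0.6, -0.2, -0.9]
grip_width: 0.0441
```

```bash
python3 - <<'E'
from h import *
st(); shot("b1",(255,160,375,240),(260,170,420,370),3)
P=manip.sense()["position"]
print((pix("side",P-[0,0,.008])-(260,170))*3)
E
```

```text
9.55 pos [0.4621 0.3676 0.1003] jaw 173.84 tilt [-0.0025 -0.0026 -1.    ] F [ 0.633  -0.1994 -0.9073] w 0.04405103978939245 q [ 0.9362  0.4124 -0.0279 -0.0005 -1.1341 -1.0434]
[292.819  497.1296]
```

View pics/b1_side.png

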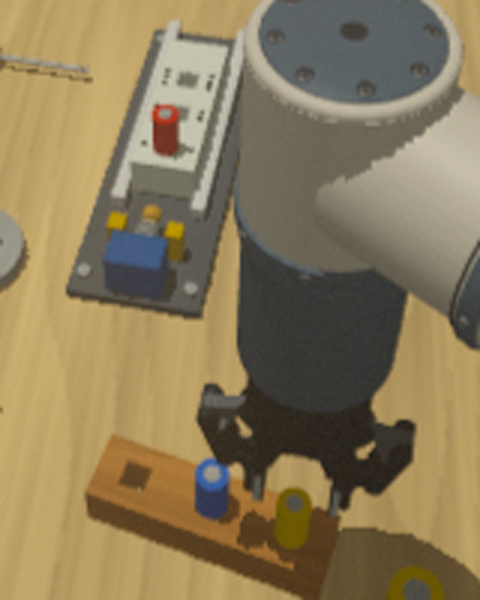

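View pics/b1_top.png

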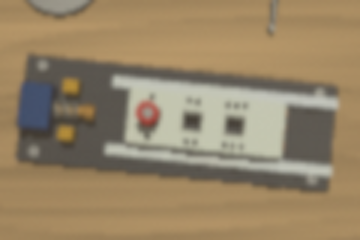

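Red stands home at side (315,213), and the sled has not moved. The gripper is centred over the yellow rack pin.

Emit:
{"fn": "apply_moves", "kwargs": {"motion": [0,0,-1.5,0,0,0,0,0,-1.5,0,0,0,0,0,-1.1,0,0,0,0,0,0,0,0,0]}}

```text
t: 10.15
position: [0.4626, 0.3674, 0.0594]
eef_rot: [-0.115, -2.163, 2.167]
ft_force: [-0.0, 0.8, 0.3]
grip_width: 0.0442
```

Emit:
{"fn": "apply_moves", "kwargs": {"motion": [0,0,0,0,0,0,0,0,0,0,0,0,0,0,0,0,0,0,0,0,0,0,0,0], "claw": 1.5}}

```text
t: 10.65
position: [0.4634, 0.3684, 0.0613]
eef_rot: [-0.118, -2.167, 2.165]
ft_force: [-0.7, -0.0, 1.9]
grip_width: 0.0225
```

Emit:
{"fn": "apply_moves", "kwargs": {"motion": [0,0,2,0,0,0,0,0,4.2,0,0,0,0,0,4.2,0,0,0,0.8,-2.5,0,0,0,0,1.6,-5,0,0,0,0,1.6,-5,0,0,0,0,1.6,-5,0,0,0,0,1.6,-5,0,0,0,0,1.6,-5,0,0,0,0,1.6,-5,0,0,0,0,1.6,-5,0,0,0,0,0.55,-2.1,0,0,0,0,0,0,-2.5,0,0,0,0,0,-2.5,0,0,0,0,0,0,0,0,0]}}

```text
t: 12.52
position: [0.5869, -0.0281, 0.1126]
eef_rot: [-0.112, -2.162, 2.164]
ft_force: [0.7, 0.5, -1.0]
grip_width: 0.0225
```

```bash
python3 - <<'E'
from h import *
st(); shot("b2",(255,150,375,250),(280,160,360,230),9)
E
```

```text
12.53 pos [ 0.5869 -0.0281  0.1126] jaw 173.79 tilt [-0.0052 -0.0004 -1.    ] F [ 0.6792  0.5116 -1.0119] w 0.02253042504602829 q [ 0.2176  0.3984 -0.0159 -0.0008 -1.1617 -0.3257]
```

View pics/b2_side.png

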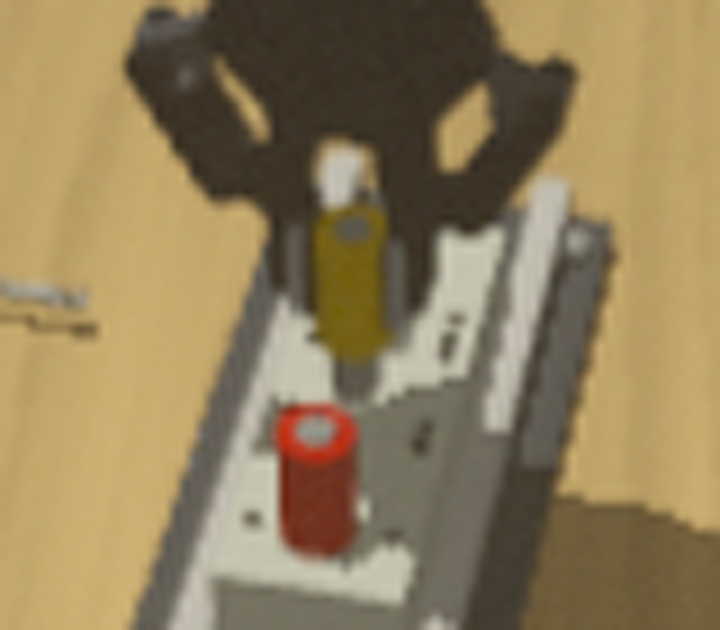

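Emit:
{"fn": "apply_moves", "kwargs": {"motion": [0,0,-0.6,0,0,0,0,0,0,0,0,0]}}

```text
t: 12.88
position: [0.5886, -0.0277, 0.1089]
eef_rot: [-0.117, -2.166, 2.166]
ft_force: [0.6, 0.5, -0.6]
grip_width: 0.0225
```

Emit:
{"fn": "apply_moves", "kwargs": {"motion": [0.05,0,-0.7,0,0,0,0,0,-0.7,0,0,0,0,0,-0.4,0,0,0,0,0,0,0,0,0]}}

```text
t: 13.38
position: [0.5889, -0.0279, 0.0902]
eef_rot: [-0.116, -2.165, 2.166]
ft_force: [0.4, -0.2, -1.1]
grip_width: 0.0228
```

Emit:
{"fn": "apply_moves", "kwargs": {"motion": [0,0,-0.7,0,0,0,0,0,-0.7,0,0,0,0,0,-0.2,0,0,0,0,0,0,0,0,0,0,0,0,0,0,0]}}

```text
t: 14.0
position: [0.5894, -0.0279, 0.075]
eef_rot: [-0.117, -2.166, 2.166]
ft_force: [-0.6, 0.7, -0.7]
grip_width: 0.0226
```

Emit:
{"fn": "apply_moves", "kwargs": {"motion": [0,0,0,0,0,0,0,0,0,0,0,0,0,0,0,0,0,0], "claw": 4.2}}

```text
t: 14.38
position: [0.5892, -0.0279, 0.0749]
eef_rot: [-0.117, -2.166, 2.166]
ft_force: [-0.5, -0.1, -0.6]
grip_width: 0.042
```

```bash
python3 - <<'E'
from h import *
st(); shot("b3",(255,150,375,250),(280,160,360,230),9)
E
```

```text
14.38 pos [ 0.5892 -0.0279  0.0749] jaw 173.82 tilt [ 0.0003  0.     -1.    ] F [-0.5342 -0.0701 -0.6001] w 0.04196349931525581 q [ 0.2176  0.431  -0.0693  0.     -1.0702 -0.3255]
```

View pics/b3_side.png

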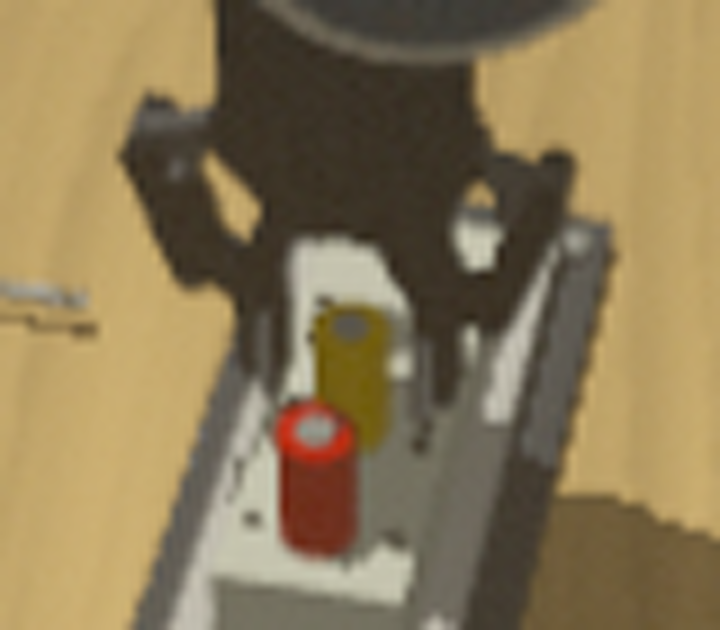

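Emit:
{"fn": "apply_moves", "kwargs": {"motion": [0,0,3,0,0,0,0,0,4,0,0,0,-0.4,2.5,0,0,0,0,-0.9,5.0,0,0,0,0,-0.9,5.0,0,0,0,0,-0.9,5.0,0,0,0,0,-0.9,5.0,0,0,0,0,-0.9,5.0,0,0,0,0,-0.9,5.0,0,0,0,0,-0.7,4,-1,0,0,0,-0.29,1.49,-2,0,0,0,0,0,-1.5,0,0,0,0,0,0,0,0,0], "claw": 4.4}}

```text
t: 16.1
position: [0.5207, 0.3508, 0.0984]
eef_rot: [-0.115, -2.162, 2.167]
ft_force: [0.5, -0.6, -0.5]
grip_width: 0.0445
```

```bash
python3 - <<'E'
from h import *
st(); shot("d1",(255,160,375,240),(260,170,420,370),3)
E
```

```text
16.1 pos [0.5207 0.3508 0.0984] jaw 173.79 tilt [-0.0022 -0.0023 -1.    ] F [ 0.4971 -0.6199 -0.4536] w 0.0444994869906726 q [ 0.8412  0.4813  0.0781 -0.0001 -1.1708 -0.9495]
```

View pics/d1_side.png

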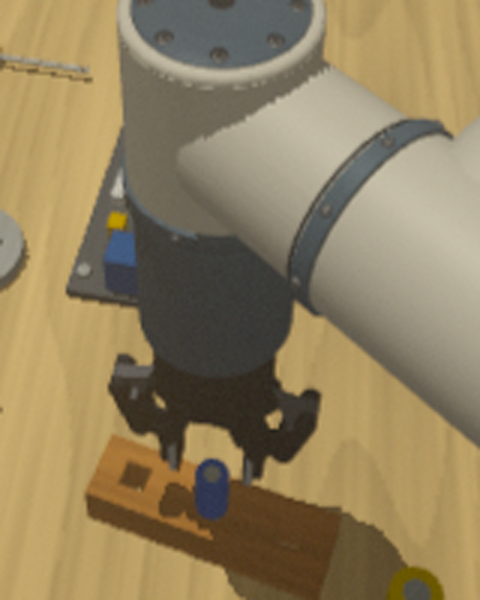

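View pics/d1_top.png

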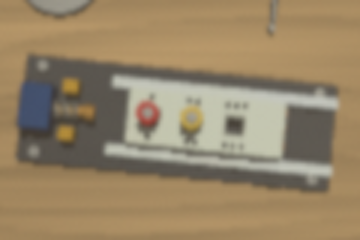

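Red and yellow are seated at top (304,198) and (319,199), and hole 3 is unchanged at (333,202). The gripper is centred over blue.

Emit:
{"fn": "apply_moves", "kwargs": {"motion": [0,0,-1.5,0,0,0,0,0.05,-1.5,0,0,0,0,0,-0.9,0,0,0,0,0,0,0,0,0]}}

```text
t: 16.7
position: [0.5208, 0.352, 0.0595]
eef_rot: [-0.115, -2.163, 2.167]
ft_force: [-0.1, -0.1, 1.0]
grip_width: 0.0444
```

Emit:
{"fn": "apply_moves", "kwargs": {"motion": [0,0,0,0,0,0,0,0,0,0,0,0,0,0,0,0,0,0,0,0,0,0,0,0], "claw": 1.5}}

```text
t: 17.2
position: [0.5216, 0.3528, 0.0613]
eef_rot: [-0.118, -2.167, 2.166]
ft_force: [-1.5, -0.9, 1.7]
grip_width: 0.0225
```

Emit:
{"fn": "apply_moves", "kwargs": {"motion": [0,0,2,0,0,0,0,0,4.2,0,0,0,0,0,4.2,0,0,0,0.37,-2.5,0,0,0,0,0.74,-5,0,0,0,0,0.74,-5,0,0,0,0,0.74,-5,0,0,0,0,0.74,-5,0,0,0,0,0.74,-5,0,0,0,0,0.74,-5,0,0,0,0,0.74,-5,0,0,0,0,0.5,-3.5,0,0,0,0,0.24,-1.63,0,0,0,0,0,0,-2.5,0,0,0,0,0,-3.1,0,0,0,0,0,0,0,0,0,0,0,0,0,0,0]}}

```text
t: 19.32
position: [0.5847, -0.0737, 0.1098]
eef_rot: [-0.118, -2.166, 2.167]
ft_force: [0.9, -0.4, 0.5]
grip_width: 0.0228
```

```bash
python3 - <<'E'
from h import *
st(); shot("d2",(255,150,375,250),(280,150,360,220),9)
E
```

```text
19.32 pos [ 0.5847 -0.0737  0.1098] jaw 173.86 tilt [ 0.0011 -0.0005 -1.    ] F [ 0.9283 -0.4273  0.5307] w 0.02282568988158216 q [ 0.1401  0.3995 -0.0223  0.0007 -1.148  -0.2476]
```

View pics/d2_side.png

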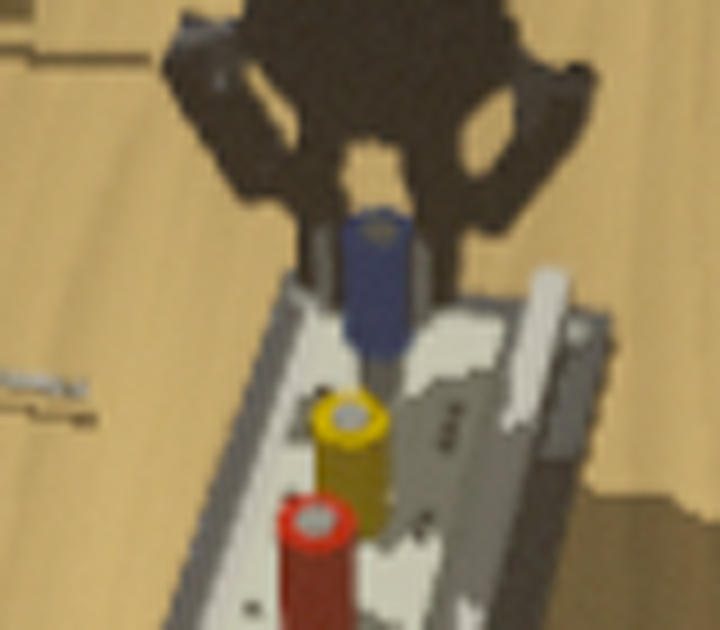

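Emit:
{"fn": "apply_moves", "kwargs": {"motion": [-0.03,0,-0.7,0,0,0,0,0,-0.7,0,0,0,0,0,-0.6,0,0,0,0,0,0,0,0,0]}}

```text
t: 19.92
position: [0.5834, -0.0738, 0.088]
eef_rot: [-0.115, -2.165, 2.165]
ft_force: [0.2, -1.4, -0.4]
grip_width: 0.023
```

Emit:
{"fn": "apply_moves", "kwargs": {"motion": [0,0,-0.7,0,0,0,0,0,-0.7,0,0,0,0,0,-0.1,0,0,0,0,0,0,0,0,0,0,0,0,0,0,0]}}

```text
t: 20.55
position: [0.5839, -0.0738, 0.0738]
eef_rot: [-0.117, -2.166, 2.166]
ft_force: [1.2, 0.3, -1.8]
grip_width: 0.0228
```

Emit:
{"fn": "apply_moves", "kwargs": {"motion": [0,0,0,0,0,0,0,0,0,0,0,0,0,0,0,0,0,0], "claw": 4.2}}

```text
t: 20.92
position: [0.5839, -0.0738, 0.0739]
eef_rot: [-0.117, -2.166, 2.166]
ft_force: [-0.0, 0.5, 0.2]
grip_width: 0.0423
```

Emit:
{"fn": "apply_moves", "kwargs": {"motion": [0,0,3.5,0,0,0,0,0,4,0,0,0,-0.25,-2.2,0,0,0,0,-0.45,-4.4,0,0,0,0,-0.25,-2.2,0,0,0,0,0,0,0,0,0,0,0,0,0,0,0,0]}}

```text
t: 21.8
position: [0.5744, -0.1614, 0.1487]
eef_rot: [-0.117, -2.166, 2.166]
ft_force: [1.4, -0.1, -0.8]
grip_width: 0.0423
```

```bash
python3 - <<'E'
from h import *
st(); shot("e1",(255,150,375,250),(270,140,390,260),5)
E
```

```text
21.8 pos [ 0.5744 -0.1614  0.1487] jaw 173.82 tilt [ 0.      0.0002 -1.    ] F [ 1.4039 -0.125  -0.8071] w 0.04226789903617012 q [-0.0123  0.3867  0.0628 -0.0002 -1.2468 -0.0955]
```

View pics/e1_side.png

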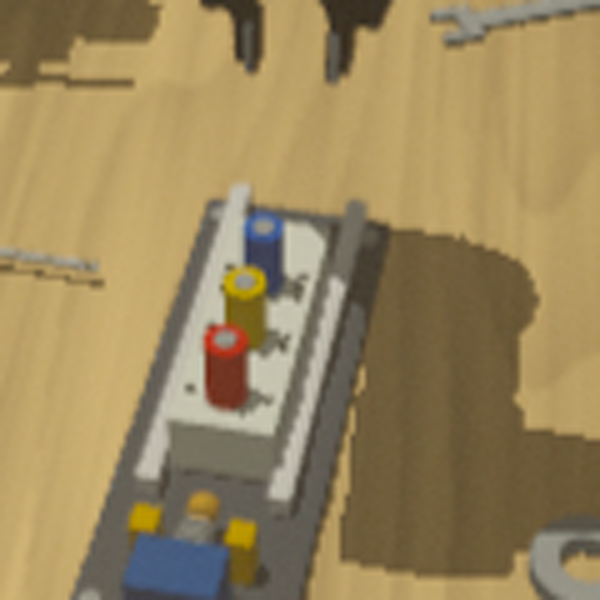

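View pics/e1_top.png

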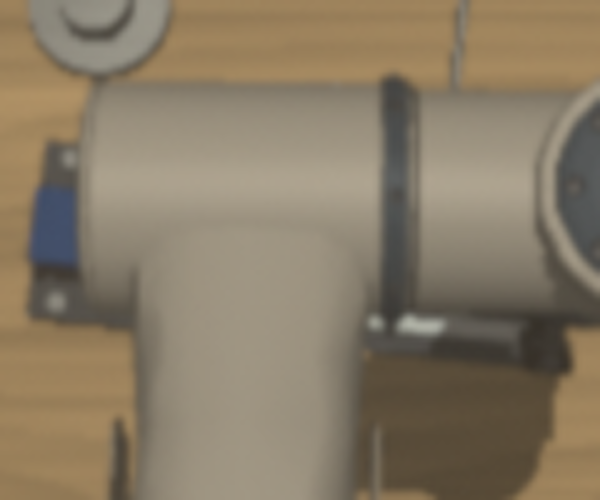

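Emit:
{"fn": "apply_moves", "kwargs": {"motion": [0,0,-3,0,0,0,0,0,-3.5,0,0,0,0,0,-3.3,0,0,0,0,0,-1.7,0,0,0,0,0,0,0,0,0,0,0,0,0,0,0], "claw": 0}}

```text
t: 22.65
position: [0.5752, -0.1615, 0.0349]
eef_rot: [-0.118, -2.167, 2.168]
ft_force: [0.3, 0.3, -0.1]
grip_width: 0.0005
```

```bash
python3 - <<'E'
from h import *
st(); shot("e2",(255,150,375,250),(270,140,390,260),5)
E
```

```text
22.65 pos [ 0.5752 -0.1615  0.0349] jaw 173.87 tilt [ 0.0017 -0.0004 -1.    ] F [ 0.2674  0.3173 -0.0798] w 0.0004658957946017381 q [-0.0121  0.4829 -0.0996  0.0005 -0.9867 -0.0951]
```

View pics/e2_side.png

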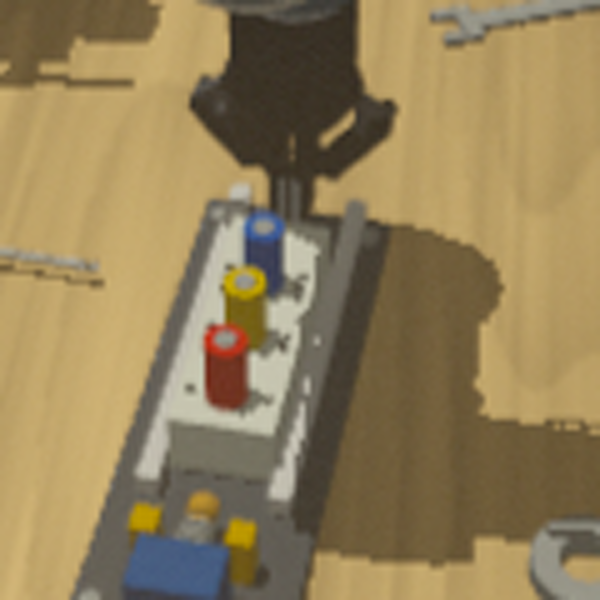

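Emit:
{"fn": "apply_moves", "kwargs": {"motion": [0.03,0.5,0,0,0,0,0,0.8,0,0,0,0,0,0.4,0,0,0,0,0.05,0.4,0,0,0,0,0.05,0.4,0,0,0,0,0.05,0.4,0,0,0,0,0.05,0.4,0,0,0,0]}}

```text
t: 23.62
position: [0.5766, -0.1291, 0.0338]
eef_rot: [-0.117, -2.165, 2.166]
ft_force: [-2.3, -4.8, -0.5]
grip_width: 0.0003
```

```bash
python3 - <<'E'
from h import *
st(); shot("e3",(255,150,375,250),(270,140,390,260),5)
E
```

```text
23.62 pos [ 0.5766 -0.1291  0.0338] jaw 173.81 tilt [-0.0003 -0.0006 -1.    ] F [-2.2911 -4.7512 -0.5249] w 0.000312887749445158 q [ 0.0445  0.4741 -0.1179  0.0008 -0.9791 -0.153 ]
```

View pics/e3_side.png

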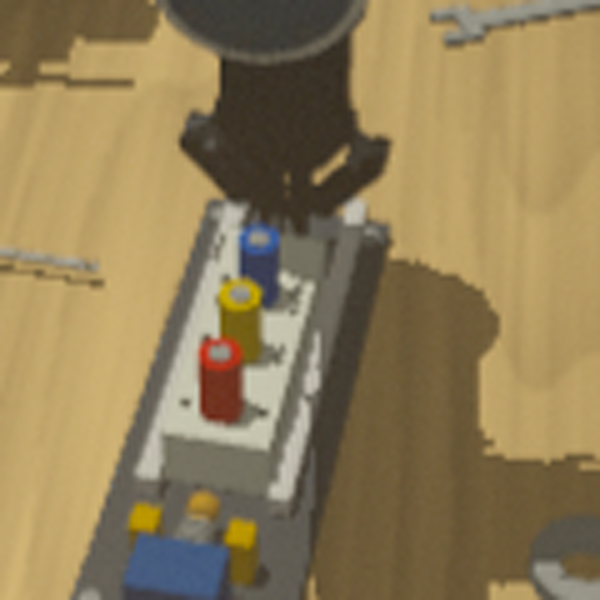

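Emit:
{"fn": "apply_moves", "kwargs": {"motion": [0.04,0.4,0,0,0,0,0.04,0.4,0,0,0,0,0.04,0.4,0,0,0,0,0.04,0.4,0,0,0,0,0.04,0.4,0,0,0,0,0.04,0.4,0,0,0,0,0.04,0.4,0,0,0,0,0.04,0.4,0,0,0,0,0,0,0,0,0,0]}}

```text
t: 24.85
position: [0.5797, -0.0971, 0.0338]
eef_rot: [-0.116, -2.165, 2.167]
ft_force: [-1.0, -6.1, 0.9]
grip_width: 0.0002
```

```bash
python3 - <<'E'
from h import *
st(); shot("e4",(255,150,375,250),(270,160,350,240),8)
E
```

```text
24.85 pos [ 0.5797 -0.0971  0.0338] jaw 173.84 tilt [-0.0005 -0.001  -1.    ] F [-1.0068 -6.0908  0.9327] w 0.00019989548224794485 q [ 0.1004  0.4691 -0.1266  0.0011 -0.9758 -0.2086]
```

View pics/e4_side.png

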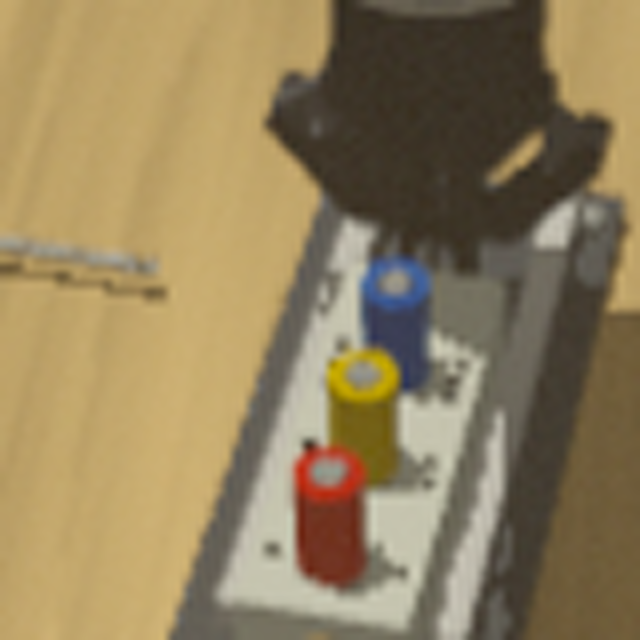

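Emit:
{"fn": "apply_moves", "kwargs": {"motion": [0.02,0.2,0,0,0,0,0.02,0.2,0,0,0,0,0.02,0.2,0,0,0,0,0.02,0.2,0,0,0,0]}}

```text
t: 25.45
position: [0.5801, -0.0905, 0.0338]
eef_rot: [-0.115, -2.162, 2.168]
ft_force: [-1.1, -12.5, -0.5]
grip_width: -0.0003
```

```bash
python3 - <<'E'
from h import *
st(); shot("e5",(255,150,375,250),(270,180,350,260),8)
E
```

```text
25.45 pos [ 0.5801 -0.0905  0.0338] jaw 173.82 tilt [-0.0015 -0.0028 -1.    ] F [ -1.1237 -12.5362  -0.4827] w -0.00031347352902164467 q [ 0.113   0.4684 -0.1285  0.0031 -0.9757 -0.2225]
```

View pics/e5_side.png

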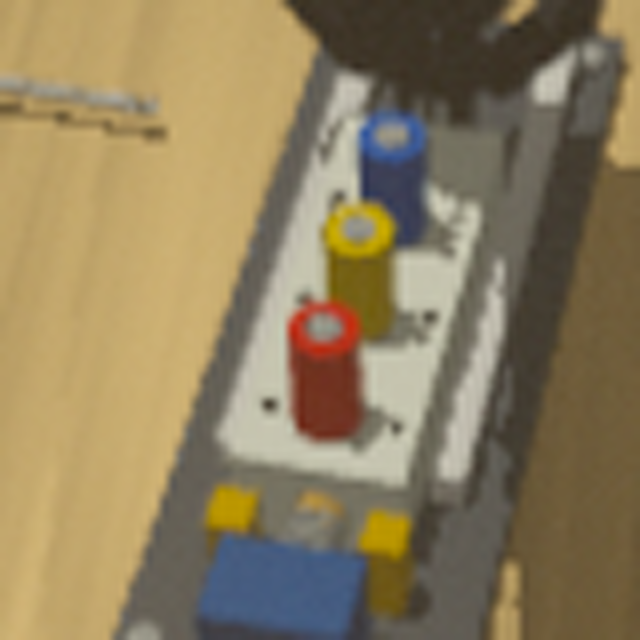

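Emit:
{"fn": "apply_moves", "kwargs": {"motion": [0.02,0.15,0,0,0,0,0.02,0.15,0,0,0,0,0.01,0.1,0,0,0,0]}}

```text
t: 25.92
position: [0.5804, -0.087, 0.0339]
eef_rot: [-0.115, -2.161, 2.169]
ft_force: [-1.5, -14.4, 0.8]
grip_width: 0.0002
```

Emit:
{"fn": "apply_moves", "kwargs": {"motion": [0.01,0.1,0,0,0,0,0.01,0.1,0,0,0,0]}}

```text
t: 26.18
position: [0.5806, -0.0852, 0.0339]
eef_rot: [-0.115, -2.161, 2.169]
ft_force: [-1.3, -14.1, 0.5]
grip_width: 0.0002
```

Emit:
{"fn": "apply_moves", "kwargs": {"motion": [0.01,0.1,0,0,0,0,0.01,0.1,0,0,0,0]}}

```text
t: 26.42
position: [0.5807, -0.0834, 0.0338]
eef_rot: [-0.115, -2.161, 2.169]
ft_force: [-1.5, -14.9, 0.8]
grip_width: -0.0003
```

Emit:
{"fn": "apply_moves", "kwargs": {"motion": [0,0.1,0,0,0,0,0,0,0,0,0,0]}}

```text
t: 26.68
position: [0.5807, -0.0824, 0.0339]
eef_rot: [-0.115, -2.161, 2.169]
ft_force: [-1.6, -14.7, 1.6]
grip_width: 0.0003
```

```bash
python3 - <<'E'
from h import *
st(); shot("e6",(255,150,375,250),(270,180,350,260),8)
E
```

```text
26.68 pos [ 0.5807 -0.0824  0.0339] jaw 173.82 tilt [-0.0022 -0.0039 -1.    ] F [ -1.5527 -14.7419   1.5892] w 0.0003490485060752454 q [ 0.1277  0.4677 -0.1301  0.0043 -0.9757 -0.238 ]
```

View pics/e6_side.png

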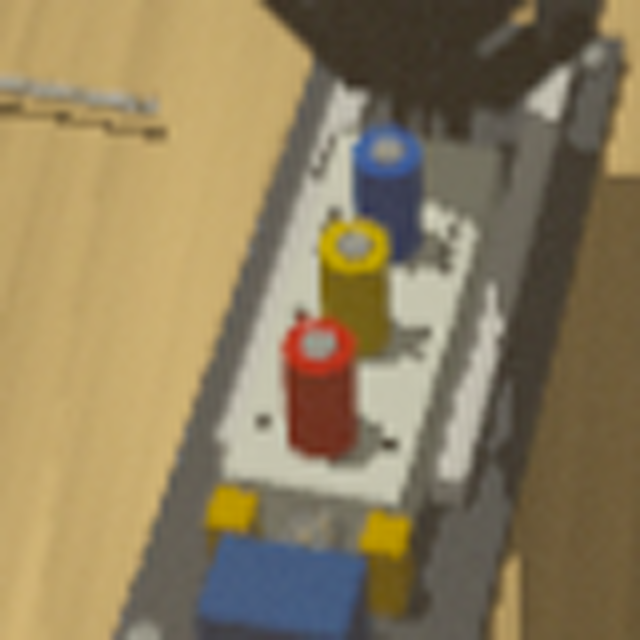

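Emit:
{"fn": "apply_moves", "kwargs": {"motion": [0.01,0.08,0,0,0,0,0,0,0,0,0,0]}}

```text
t: 27.02
position: [0.5807, -0.0822, 0.0339]
eef_rot: [-0.114, -2.16, 2.17]
ft_force: [-1.1, -17.0, 0.8]
grip_width: 0.0002
```

Emit:
{"fn": "apply_moves", "kwargs": {"motion": [0.01,0.08,0,0,0,0,0,0,0,0,0,0]}}

```text
t: 27.28
position: [0.5807, -0.0822, 0.0339]
eef_rot: [-0.114, -2.158, 2.171]
ft_force: [-1.1, -21.0, -0.0]
grip_width: -0.0003
```

Emit:
{"fn": "apply_moves", "kwargs": {"motion": [0,0.07,0,0,0,0,0,0,0,0,0,0,0,0,0,0,0,0,0,0,0,0,0,0]}}

```text
t: 27.78
position: [0.5807, -0.0822, 0.0339]
eef_rot: [-0.114, -2.157, 2.172]
ft_force: [-0.1, -22.6, -0.6]
grip_width: 0.0001
```

```bash
python3 - <<'E'
from h import *
st(); shot("e7",(255,150,375,250),(270,180,350,260),8); st()
E
```

```text
27.77 pos [ 0.5807 -0.0822  0.0339] jaw 173.82 tilt [-0.003  -0.0068 -1.    ] F [ -0.0674 -22.6418  -0.5581] w 0.00013147518107634013 q [ 0.1298  0.4678 -0.1311  0.0076 -0.9758 -0.242 ]
27.88 pos [ 0.5807 -0.0822  0.0339] jaw 173.82 tilt [-0.003  -0.0067 -1.    ] F [ -0.8615 -23.4939  -0.2979] w -9.263566746453564e-05 q [ 0.1298  0.4678 -0.131   0.0076 -0.9758 -0.242 ]
```

View pics/e7_side.png

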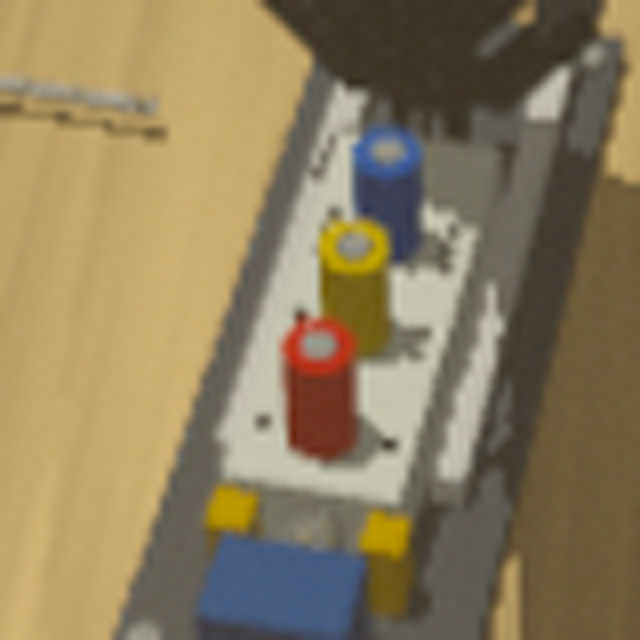

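```bash
python3 - <<'E'
from h import *
print(manip.hand_in()); st()
E
```

```text
the job is handed in; nothing more can be done
None
the job is handed in; nothing more can be done
```

I moved the red, yellow and blue rack pins into holes 1, 2 and 3, in that order. I then pushed the loaded sled with closed fingers onto the stop posts and handed the job in at about 28 s, still pushing. No verdict was reported.

**Last checks:** The final side picture shows all three pins upright and home and the sled front at both yellow posts. In the last steps the tool stayed at y = -0.0822 m while the push rose from about 15 N to 23 N, so the sled was bearing on the stops. The two cameras' absolute y readings differed by about 3 mm, but their pin-to-hole distances agreed within about 1 mm, and I worked from those. No check failed, and the bystanders in view did not move.

**Not measured:** I had no direct reading of plunger travel or of how the push split between the two posts. That both posts bear rests on the picture and the force rise.

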